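Seat three brooch stones in gluing order

ROBOT

A 6-joint arm with a two-finger parallel gripper is mounted at the origin on the work surface. World frame = base frame: x ahead of the robot, y to its left, z up, the work surface at z = 0. Lengths are in m, angles in degrees, forces in N, time in s.
With the tool pointing down it reaches from about 0.425 to 1.125 m from the base axis. Payload 14.9 kg.
Tool frame: the origin (TCP) lies midway between the tips of the shut fingers; the grasp point (between the pads) lies 19 mm behind it; z points along the fingers, y is the line along which they close (so a half turn about z gives the same grasp; the last joint's range is limited). The gripper opens to 91 mm and grips with 3 to 60 N. Pads are 32 mm wide; open, the fingers measure 118 mm over their backs; the gripper's body (76 mm by 178 mm) begins 60 mm behind the grasp point.
Start: joints at [-76.794, 21.709, 99.362, -0, 58.929, -1.908], TCP at [0.183, -0.676, 0.214] pointing down, gripper open.
Joint ranges: [-158.91, 158.91], [-42.39, 125.64], [0.06, 152.35], [-60.88, 240.88], [17.5, 164.5], [-176.32, 176.32]. Speed limits (degrees/s): [108.29, 108.29, 136.94, 180, 180, 180].

INTERFACE

Orientations are given as [roll, pitch, yaw] about the fixed x, y, z axes, in that order (R = Rz(yaw) Ry(pitch) Rx(roll)).
In Python, from cell import * gives the robot as it stands. Calls block until the motion is done:
- movep(position, orientation): joint-space move of the TCP to a pose.
- move_l(position, attitude=None, velocity=0.15): straight line of the TCP; attitude=None keeps the orientation; velocity is the mean speed in m/s.
- set_joints(angles): joint-space move.
- gripper_to(opening, newtons=None): opening from 0.0 (shut) to 1.0 (fully open); newtons is the grip in N (None keeps the last); returns when the fingers have stopped.
- pause(seconds).
- inverse_kinematics(position, orientation): joint angles nearest the present ones, or None.
- state(): the state.
- camera(name): name is "scene" or "side" or "wrist"; returns the picture (384x512x3 uint8, red, green, blue); there is no depth.
- calibration(name): a dict with "K" (3x3 intrinsics, pixels), "D" ([k1, k2, p1, p2, k3] as OpenCV has them; the pictures are not rectified), "position" and "rotation" of the camera in the world; the wrist camera has in their place "mount" (4x4, takes a point from camera to tool coordinates, whose origin is the TCP and whose axes are the flange's). Camera axes: x right, y down, z forward; pixel columns grow to the right and rows downward; lengths in m; the calibration is good to about 2 mm. A picture is of the moment at which its call begins: read the wrist's pose just before it. calibration takes no time and is no camera call.
A pose or a line that the arm cannot do raises IKError and nothing moves.
- close_job(): hands the job in; it is judged then, once.
Trained networks look in the newest picture that a camera, given by its name, has taken for a name from the list of things; names that differ only in an ending like _2 or _b are one class to them, and where a whole thing is asked for, a point or a joint stands for the part that bears it (a point fixed in the world has none). Each returns a list of dicts, best first, with "p" (0 to 1); they miss things now and then, are a little off and sometimes report something else, mostly with a low value. They report only what shows in the picture. A call takes as long as a camera call.
- find_in(camera, name): "bbox" ([left, top, right, bottom] in pixels, round what is visible of it).
- silhouettes(camera, name): "pixels" (384x512 bool, what is visible of it) and "bbox" ([left, top, right, bottom] in pixels, round what is visible of it).
The state is a dict: "time_s": time; "qpos": joint angles; "qd": joint speeds; "effort": joint torques, N m; "eef_pos": TCP position; "tcp_rot": TCP orientation; "contact_force": force on the tool from outside, world axes, zero at the start; "torque": the same for the moment, N m; "width": opening from 0.0 (shut) to 1.0 (fully open); "grip_force": force on a finger pad.
Only numpy, scipy, OpenCV 4.12 (cv2) and the standard library are available. Lean on these libraries where they do the work, as an engineer would, in place of code of your own. Each camera call takes 0.05 s, during which the arm holds its last target. There are 200 camera calls.

TASK

The stones of three copper brooches have been glued in this order: turquoise, yellow, red; with a fingertip press each of them gently straight down until it is fully home in its setting, in that order, never bearing down with more than 30 N. Leave the white one and its block untouched, as it has no glue yet, and do not lift, tip or push aside the blocks or anything else on the bench.

Things in the scene. Friction and masses are not known exactly. Their poses are not given: they have to be found in the camera images.
- turquoise_block: Loose dark steel bench block 60 x 60 mm, 20 mm high, about 0.6 kg, with a round 14 mm rubber pad on top and on it a copper brooch (disc of 50 mm diameter, round setting of 33 mm diameter, rim 42 mm above the bench) that carries the turquoise stone. The pad springs: the brooch sinks 0.5 mm per N, at most 12 mm, and comes back up. Origin at the centre of the block's underside, z up.
- turquoise_top (a point): Centre of the top of the turquoise stone: a smooth low dome 26 mm across with a nearly flat crown, standing up out of its setting, its top 55 to 56 mm above the bench. It slides straight down into the setting under about 3 to 4 N, as far as a stop 8 mm down (top then 48 mm above the bench, 6 mm above the rim) and stays where it is left. At the stop only the springy pad gives further.
- turquoise_stone (a joint): How far the turquoise stone has been pressed down into its setting, in m: 0 fully raised, 0.008 fully home at the stop. It starts between 0 and 0.001.
- yellow_block: Loose dark steel bench block 60 x 60 mm, 20 mm high, about 0.6 kg, with a round 14 mm rubber pad on top and on it a copper brooch (disc of 50 mm diameter, round setting of 33 mm diameter, rim 42 mm above the bench) that carries the yellow stone. The pad springs: the brooch sinks 0.5 mm per N, at most 12 mm, and comes back up. Origin at the centre of the block's underside, z up.
- yellow_top (a point): Centre of the top of the yellow stone: a smooth low dome 26 mm across with a nearly flat crown, standing up out of its setting, its top 55 to 56 mm above the bench. It slides straight down into the setting under about 3 to 4 N, as far as a stop 8 mm down (top then 48 mm above the bench, 6 mm above the rim) and stays where it is left. At the stop only the springy pad gives further.
- yellow_stone (a joint): How far the yellow stone has been pressed down into its setting, in m: 0 fully raised, 0.008 fully home at the stop. It starts between 0 and 0.001.
- red_block: Loose dark steel bench block 60 x 60 mm, 20 mm high, about 0.6 kg, with a round 14 mm rubber pad on top and on it a copper brooch (disc of 50 mm diameter, round setting of 33 mm diameter, rim 42 mm above the bench) that carries the red stone. The pad springs: the brooch sinks 0.5 mm per N, at most 12 mm, and comes back up. Origin at the centre of the block's underside, z up.
- red_top (a point): Centre of the top of the red stone: a smooth low dome 26 mm across with a nearly flat crown, standing up out of its setting, its top 55 to 56 mm above the bench. It slides straight down into the setting under about 3 to 4 N, as far as a stop 8 mm down (top then 48 mm above the bench, 6 mm above the rim) and stays where it is left. At the stop only the springy pad gives further.
- red_stone (a joint): How far the red stone has been pressed down into its setting, in m: 0 fully raised, 0.008 fully home at the stop. It starts between 0 and 0.001.
- white_block: Loose dark steel bench block 60 x 60 mm, 20 mm high, about 0.6 kg, with a round 14 mm rubber pad on top and on it a copper brooch (disc of 50 mm diameter, round setting of 33 mm diameter, rim 42 mm above the bench) that carries the white stone. The pad springs: the brooch sinks 0.5 mm per N, at most 12 mm, and comes back up. Origin at the centre of the block's underside, z up.
- white_top (a point): Centre of the top of the white stone: a smooth low dome 26 mm across with a nearly flat crown, standing up out of its setting, its top 55 to 56 mm above the bench. It slides straight down into the setting under about 3 to 4 N, as far as a stop 8 mm down (top then 48 mm above the bench, 6 mm above the rim) and stays where it is left. At the stop only the springy pad gives further.
- white_stone (a joint): How far the white stone has been pressed down into its setting, in m: 0 fully raised, 0.008 fully home at the stop. It starts between 0 and 0.001.
- spool: Small spool of copper wire standing upright, 60 mm diameter, 42 mm high, loose. Origin at the centre of its underside.
- dish: Small blue ceramic dish, 80 mm across, 25 mm high, loose. Origin at the centre of its underside.
- hammer: Hammer lying at the right side of the work, loose. Origin under it, handle along its -x.
- glue: White glue bottle with an orange cap, 34 mm diameter, 85 mm high, standing, loose. Origin at the centre of its underside.
- tape: Roll of blue tape lying flat, 90 mm diameter, 24 mm high, loose. Origin at the centre of its underside.
- driver: Screwdriver with a yellow handle lying at the back of the bench, loose. Origin under it, handle along its -x.

How it is judged:
By the outcome, as a careful person would: the job done as asked, in the order asked, and still so for the second after the job is handed in, with the robot touching nothing.
It also fails if it takes over 48 s, if anything falls off the work surface, if the arm or the gripper's body presses on something with over 40 N, if the wrist force passes 120 N, or if a joint passes its speed limit or range.

## Working session

There is one attempt and no reset: what is moved stays moved. The work goes in short steps, each a Python script; the robot and the scene stay as the last script left them, time stands still between calls to the robot, and variables do not carry over. Pictures are saved under pics/ and viewed, at most 10 in all, crops included, and the job is handed in when it is done.

```bash
mkdir -p pics; ls; cat > h.py <<'E'
from cell import *
import numpy as np, cv2
def ray(cam,uv,st=None):
    c=calibration(cam); p=cv2.undistortPoints(np.array([[uv]],float),np.array(c["K"]),np.array(c["D"]))[0,0]
    d=np.array([p[0],p[1],1.])
    if cam=="wrist":
        from scipy.spatial.transform import Rotation as R
        M=np.array(c["mount"]); Rt=R.from_euler('xyz',st["tcp_rot"],degrees=True).as_matrix()
        return np.array(st["eef_pos"])+Rt@M[:3,3], Rt@M[:3,:3]@d
    return np.array(c["position"]),np.array(c["rotation"])@d
def at_z(cam,uv,z,st=None):
    o,d=ray(cam,uv,st); return o+d*(z-o[2])/d[2]
def save(n,im): cv2.imwrite("pics/"+n+".png",np.array(im)[:,:,::-1])
E
python3 - <<'E'
from h import *
s=state(); print(s["time_s"],s["tcp_rot"],s["contact_force"])
for cam in ("scene","side"):
    im=camera(cam); save(cam+"0",im); print(cam,calibration(cam)["position"])
    for n in ("turquoise","yellow","red","white"):
        for d in silhouettes(cam,n+"_top")[:3]:
            v,u=np.nonzero(d["pixels"]); print(n,round(d["p"],2),np.round(d["bbox"]),u.mean().round(1),v.mean().round(1),len(u),np.round(at_z(cam,(u.mean(),v.mean()),.05),3))
    for n in ("spool","dish","hammer","glue","tape","driver"):
        for d in find_in(cam,n)[:1]:
            b=d["bbox"]; print(n,round(d["p"],2),np.round(b),np.round(at_z(cam,((b[0]+b[2])/2,(b[1]+b[3])/2),.02),3))
print(state()["time_s"])
E
```

```text
pics
0.0 [-1.79939282e+02 -2.72275143e-03  1.51128165e+01] [ 0.72964275  0.03637105 -0.19639356]
scene [ 1.50351958 -0.44086464  0.74654861]Traceback (most recent call last):
  File "<stdin>", line 7, in <module>
  File "h.py", line 12, in at_z
    o,d=ray(cam,uv,st); return o+d*(z-o[2])/d[2]
                                            ~^^^
IndexError: invalid index to scalar variable.
```

```bash
python3 - <<'E'
s=open('h.py').read()
s=s.replace('np.array(c["rotation"])@d','rot(c["rotation"])@d').replace("def ray","from scipy.spatial.transform import Rotation as R\ndef rot(r):\n    r=np.array(r); return r if r.shape==(3,3) else R.from_euler('xyz',r,degrees=True).as_matrix()\ndef ray",1).replace("        from scipy.spatial.transform import Rotation as R\n","")
open('h.py','w').write(s)
E
python3 - <<'E'
from h import *
print(calibration("scene")["rotation"])
for cam in ("scene","side"):
    im=camera(cam); save(cam+"0",im); print(cam,calibration(cam)["position"])
    for n in ("turquoise","yellow","red","white"):
        for d in silhouettes(cam,n+"_top")[:3]:
            v,u=np.nonzero(d["pixels"]); print(n,round(d["p"],2),np.round(d["bbox"]),u.mean().round(1),v.mean().round(1),len(u),np.round(at_z(cam,(u.mean(),v.mean()),.05),3))
    for n in ("spool","dish","hammer","glue","tape","driver"):
        for d in find_in(cam,n)[:1]:
            b=d["bbox"]; print(n,round(d["p"],2),np.round(b),np.round(at_z(cam,((b[0]+b[2])/2,(b[1]+b[3])/2),.02),3))
print(state()["time_s"])
E
```

```text
[-124.48892301   -1.16038726   65.90740468]
scene [ 1.50351958 -0.44086464  0.74654861]
white 0.58 [392. 174. 405. 200.] 398.1 186.7 285 [0.695 0.394 0.05 ]
white 0.45 [233. 174. 242. 178.] 239.0 174.7 37 [ 0.46  -0.009  0.05 ]
spool 0.88 [275. 203. 295. 232.] [0.666 0.041 0.02 ]
dish 0.59 [292. 166. 315. 183.] [0.492 0.196 0.02 ]
hammer 0.89 [ 81. 188. 121. 249.] [ 0.482 -0.416  0.02 ]
glue 0.57 [394. 173. 405. 200.] [0.659 0.436 0.02 ]
tape 0.71 [338. 149. 364. 168.] [0.461 0.395 0.02 ]
side [0.08425074 0.74855342 0.83619811]
turquoise 0.57 [190. 237. 196. 245.] 192.1 242.0 48 [0.632 0.246 0.05 ]
yellow 0.35 [304. 180. 327. 198.] 313.2 186.8 295 [ 0.467 -0.18   0.05 ]
white 0.44 [287. 219. 299. 221.] 290.7 218.6 34 [ 0.451 -0.     0.05 ]
white 0.27 [177. 236. 209. 258.] 193.1 249.3 438 [0.611 0.265 0.05 ]
spool 0.83 [220. 193. 238. 217.] [0.664 0.033 0.02 ]
dish 0.94 [233. 253. 259. 276.] [0.475 0.203 0.02 ]
hammer 0.89 [315. 150. 374. 173.] [ 0.455 -0.426  0.02 ]
glue 0.86 [129. 265. 148. 292.] [0.683 0.407 0.02 ]
tape 0.8 [188. 303. 225. 341.] [0.449 0.403 0.02 ]
driver 0.64 [199. 175. 239. 197.] [ 0.755 -0.028  0.02 ]
1.3
```

View pics/scene0.png

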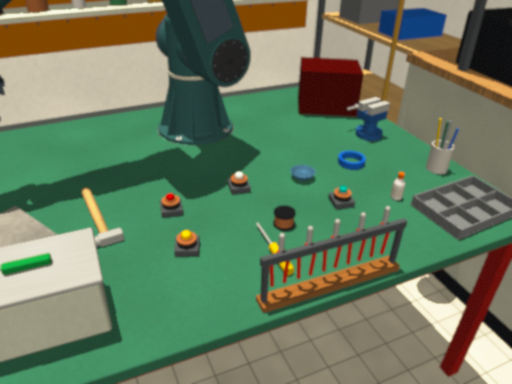

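View pics/side0.png

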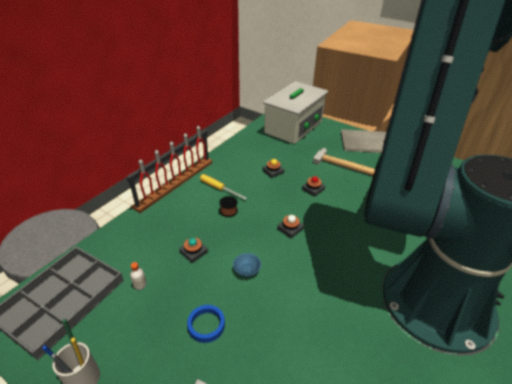

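Scene view: turquoise at about (342,189), yellow (186,235), red (171,199), white (239,176). In the side view they are at (193,243), (274,162), (314,181) and (291,219). The networks missed most of these, so I'll triangulate by hand and then look from close above.

```bash
python3 - <<'E'
from h import *
P=dict(turquoise=((342,188),(193,242)),yellow=((186,234),(274,161)),red=((171,198),(314,180)),white=((239,175),(291,218)))
for n,(a,b) in P.items(): print(n,np.round(at_z("scene",a,.053),3),np.round(at_z("side",b,.053),3))
print(calibration("wrist"))
x=(at_z("scene",P["turquoise"][0],.053)+at_z("side",P["turquoise"][1],.053))/2
gripper_to(0.0,20)
o=state()["tcp_rot"]; 
movep([x[0],x[1],0.2],[180,0,15]); s=state(); im=camera("wrist"); save("w1",im); print(s["time_s"],s["eef_pos"],s["tcp_rot"],s["contact_force"],s["width"])
for n in ("turquoise_top","turquoise_block","turquoise_stone"):
  for d in silhouettes("wrist",n)[:2]:
    v,u=np.nonzero(d["pixels"]); print(n,round(d["p"],2),np.round(d["bbox"]),u.mean().round(1),v.mean().round(1))
E
```

```text
turquoise [0.642 0.234 0.053] [0.628 0.246 0.053]
yellow [ 0.67  -0.235  0.053] [ 0.655 -0.228  0.053]
red [ 0.506 -0.228  0.053] [ 0.481 -0.211  0.053]
white [ 0.466 -0.011  0.053] [ 0.45  -0.     0.053]
{'K': array([[299.33398179,   0.        , 255.23688404],
       [  0.        , 299.33398179, 189.00892534],
       [  0.        ,   0.        ,   1.        ]]), 'D': array([-0.05651468,  0.        ,  0.        ,  0.        ,  0.        ]), 'mount': array([[ 2.08618782e-04, -9.58201602e-01, -2.86093772e-01,
         7.98450549e-02],
       [ 9.99999359e-01, -1.18393715e-04,  1.12572774e-03,
        -1.26963825e-03],
       [-1.11254583e-03, -2.86093823e-01,  9.58200963e-01,
        -1.70649001e-01],
       [ 0.00000000e+00,  0.00000000e+00,  0.00000000e+00,
         1.00000000e+00]])}
6.225 [0.63532305 0.23945006 0.19998722] [1.79998057e+02 1.34029246e-03 1.49630019e+01] [-0.07398087  0.51184106  0.71514157] 0.005933648614898503
turquoise_top 0.78 [246. 160. 267. 186.] 255.6 174.1
turquoise_block 0.8 [224. 134. 288. 197.] 255.6 167.3
turquoise_stone 0.73 [245. 160. 266. 183.] 255.2 173.7
turquoise_stone 0.19 [388. 164. 452. 217.] 419.7 190.6
```

View pics/w1.png

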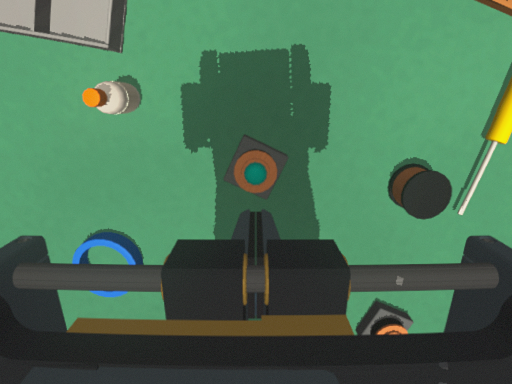

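The wrist view shows the turquoise stone at (256,173), with the network agreeing. The way down is clear. Correct, look once lower, then press with force monitoring.

```bash
cat >> h.py <<'E'
def look(n,z=.053):
    s=state(); im=camera("wrist"); save(f"w_{n}_{s['time_s']:.1f}",im)
    L=silhouettes("wrist",n+"_top")[:2]
    for d in L:
        v,u=np.nonzero(d["pixels"]); b=d["bbox"]; d["uv"]=(u.mean(),v.mean()); d["xyz"]=at_z("wrist",d["uv"],z,s)
        print(n,round(d["p"],2),np.round(b),np.round(d["uv"],1),np.round(d["xyz"],4))
    return L
def press(xy,fmax=9.):
    move_l([*xy,.062],[180,0,15],.12); pause(.2)
    f0=state()["contact_force"]; z=.062
    for z in [.056,.053,.050,.048,.047,.046,.045,.0445,.044,.0435,.043,.0425]:
        move_l([*xy,z],None,.02); pause(.05)
        s=state(); f=np.array(s["contact_force"])-f0; print(z,np.round(s["eef_pos"],4),np.round(f,1))
        if f[2]>fmax or np.linalg.norm(f)>18: break
    pause(.2); s=state(); print("end",np.round(s["eef_pos"],4),np.round(np.array(s["contact_force"])-f0,1))
    move_l([*xy,.075],None,.08)
    move_l([*xy,.16],None,.2)
    print(state()["time_s"])
E
python3 - <<'E'
from h import *
n="turquoise"
g=at_z("wrist",(255.6,173.9),.053,dict(eef_pos=[0.63532305,0.23945006,0.19998722],tcp_rot=[180,0,14.963])); print(g)
move_l([g[0],g[1],.11],[180,0,15],.15); L=look(n)
print(state()["time_s"])
E
```

```text
[0.6373291 0.2405044 0.053    ]
turquoise 0.83 [242. 184. 271. 214.] [256.  199.8] [0.6403 0.2418 0.053 ]
7.275
```

```bash
python3 - <<'E'
from h import *
import glob
f=glob.glob("pics/w_turq*")[0]; im=cv2.imread(f)
c=calibration("wrist"); M=np.linalg.inv(c["mount"])
for p in [(0,0,0)]:
    q=M@np.array([*p,1.]); uv=cv2.projectPoints(q[:3].reshape(1,1,3),np.zeros(3),np.zeros(3),c["K"],c["D"])[0].ravel(); print(uv)
cv2.circle(im,tuple(int(round(x)) for x in uv),1,(255,0,255),-1)
cv2.imwrite("pics/c1.png",cv2.resize(im[140:290,170:340],None,fx=4,fy=4,interpolation=cv2.INTER_CUBIC))
E
```

```text
[256.93813   233.4179954]
```

View pics/c1.png

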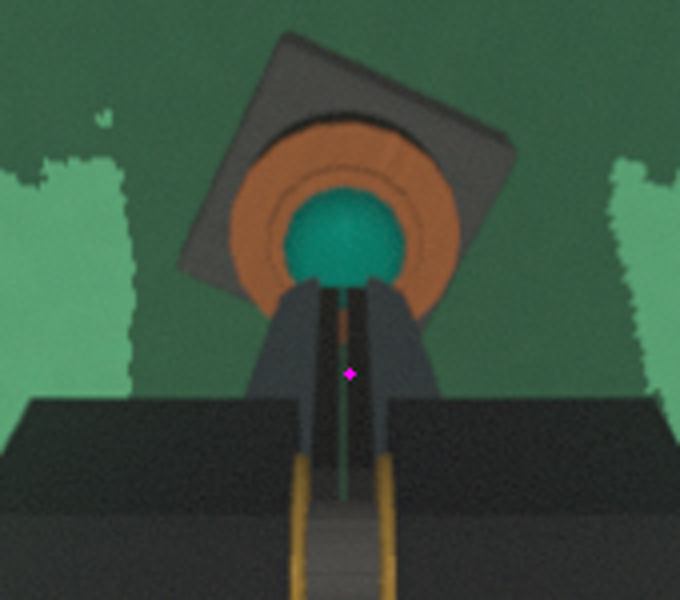

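The close view shows the stone centre at about (256.5,202); the fingertips hide its lower edge, which biases the mask by about 2 px. Corrected target is (0.6386, 0.241), so press.

```bash
python3 - <<'E'
from h import *
press((.6386,.241))
look("turquoise",.048)
E
```

```text
0.056 [0.6386 0.241  0.0559] [-0.4  0.5 -1. ]
0.053 [0.6388 0.241  0.0531] [0.2 0.6 2.2]
0.05 [0.6387 0.241  0.05  ] [0.9 1.4 2.1]
0.048 [0.6387 0.241  0.048 ] [1.  0.3 2. ]
0.047 [0.6386 0.241  0.047 ] [0.3 1.  1. ]
0.046 [0.6387 0.241  0.046 ] [0.5 1.4 3.3]
0.045 [0.6387 0.241  0.0451] [0.1 1.2 5. ]
0.0445 [0.6387 0.2411 0.0447] [-0.1  0.2  6.1]
0.044 [0.6387 0.241  0.0442] [-0.3  1.6  6.2]
0.0435 [0.6388 0.2411 0.0438] [-0.8  0.3  7. ]
0.043 [0.6388 0.2411 0.0434] [-0.8  0.5  8.2]
0.0425 [0.6388 0.241  0.0429] [-1.7 -0.5  7.7]
end [0.6388 0.241  0.0429] [-1.6  0.5  8.9]
13.2583
turquoise 0.89 [245. 173. 267. 196.] [255.6 185.3] [0.6374 0.2412 0.048 ]
```

Force plateaued at about 2–3 N, then rose at about 2 N/mm to 9 N at z = 0.0429. That matches the stop plus the pad spring, so turquoise is home. Next is yellow.

```bash
sed -i 's/\.0435,\.043,\.0425\]/.0435,.043,.0425,.042]/; s/fmax=9\./fmax=10./' h.py; python3 - <<'E'
from h import *
movep([.6625,-.232,.2],[180,0,15]); L=look("yellow"); print(state()["time_s"])
E
ls pics
```

```text
yellow 0.92 [244. 167. 272. 187.] [258.  177.5] [ 0.6614 -0.2335  0.053 ]
15.1917
c1.png
scene0.png
side0.png
w1.png
w_turquoise_13.3.png
w_turquoise_7.2.png
w_yellow_15.1.png
```

View pics/w_yellow_15.1.png

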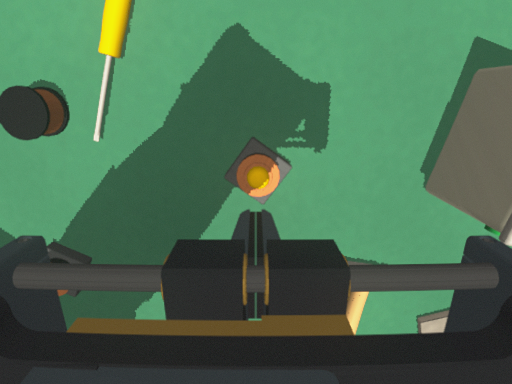

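Yellow is at about (258,177), matching the network. The cabinet on the right lies beside the gripper body, so I'll check that clearance first.

```bash
python3 - <<'E'
from h import *
s=state()
def tri(a,b):
    (o1,d1),(o2,d2)=a,b; A=np.c_[d1,-d2]; t=np.linalg.lstsq(A,o2-o1,rcond=None)[0]; p,q=o1+t[0]*d1,o2+t[1]*d2; return np.round(p,3),np.round(q,3)
print(tri(ray("scene",(94,231)),ray("wrist",(428,188),s)))
print(tri(ray("scene",(94,231)),ray("side",(327,90))), tri(ray("side",(294,111)),ray("wrist",(428,188),s)))
print(tri(ray("scene",(94,231)),ray("wrist",(480,38),s)))
E
```

```text
(array([ 0.679, -0.441,  0.132]), array([ 0.705, -0.393,  0.096]))
(array([ 0.684, -0.441,  0.136]), array([ 0.609, -0.519,  0.236])) (array([ 0.675, -0.391,  0.181]), array([ 0.712, -0.355,  0.153]))
(array([ 0.783, -0.441,  0.21 ]), array([ 0.819, -0.343,  0.161]))
```

```bash
python3 - <<'E'
from h import *
press((.6624,-.2332))
look("yellow",.048)
move_l([.6624,-.2332,.2],None,.2)
movep([.495,-.22,.2],[180,0,15]); L=look("red"); print(state()["time_s"])
E
ls pics | grep red
```

```text
0.056 [ 0.6624 -0.2332  0.0559] [ 0.3 -1.  -0. ]
0.053 [ 0.6626 -0.2333  0.0532] [ 0.4 -0.5  1.3]
0.05 [ 0.6625 -0.2332  0.05  ] [0.6 0.4 1.8]
0.048 [ 0.6624 -0.2332  0.048 ] [0.  0.  2.5]
0.047 [ 0.6624 -0.2332  0.047 ] [ 0.4 -1.3  1.8]
0.046 [ 0.6624 -0.2332  0.046 ] [ 0.6 -0.4  2.2]
0.045 [ 0.6625 -0.2332  0.0451] [-0.3 -1.3  4.8]
0.0445 [ 0.6625 -0.2332  0.0447] [-0.3 -0.7  5.3]
0.044 [ 0.6625 -0.2332  0.0442] [ 0.2 -0.3  6.3]
0.0435 [ 0.6625 -0.2332  0.0438] [-1.  -0.2  7.2]
0.043 [ 0.6625 -0.2332  0.0433] [-1.3 -0.2  8.2]
0.0425 [ 0.6625 -0.2332  0.0429] [-0.7  0.5  9.1]
0.042 [ 0.6626 -0.2333  0.0425] [-1.5  0.4  8.5]
end [ 0.6626 -0.2333  0.0425] [-1.3 -0.9  9.9]
22.2333
yellow 0.91 [246. 177. 269. 196.] [256.5 185.6] [ 0.6611 -0.2334  0.048 ]
red 0.72 [250. 174. 270. 195.] [259.6 184.2] [ 0.4871 -0.2264  0.053 ]
23.4917
w_red_23.4.png
```

View pics/w_red_23.4.png

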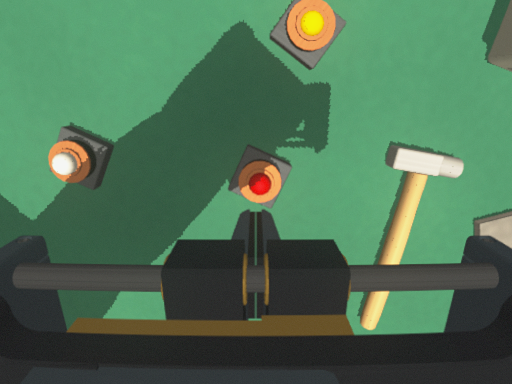

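The red stone is at (260,183), as the network reports, and the descent is clear: the hammer lies low on the right and the white one is far off to the left.

```bash
python3 - <<'E'
from h import *
press((.488,-.2262))
look("red",.048)
p=[.488,-.2262,.24]; move_l(p,None,.2)
save("scene1",camera("scene")); s=state(); print(s["time_s"],s["contact_force"])
E
```

```text
0.056 [ 0.488  -0.2262  0.0559] [-0.1  0.8 -1.2]
0.053 [ 0.4881 -0.2263  0.0531] [-0.   1.2  1.2]
0.05 [ 0.4881 -0.2262  0.05  ] [0.5 0.1 1.6]
0.048 [ 0.4881 -0.2262  0.048 ] [0.5 0.8 1.9]
0.047 [ 0.4881 -0.2262  0.047 ] [0.3 0.7 1.3]
0.046 [ 0.488  -0.2262  0.046 ] [0.8 1.1 2.5]
0.045 [ 0.4881 -0.2262  0.045 ] [1.6 0.6 3.5]
0.0445 [ 0.4881 -0.2262  0.0446] [-0.1  0.6  5.9]
0.044 [ 0.4881 -0.2263  0.0441] [0.9 0.9 5.8]
0.0435 [ 0.4881 -0.2263  0.0437] [0.6 0.4 6.9]
0.043 [ 0.4881 -0.2263  0.0432] [0.9 0.4 7.2]
0.0425 [ 0.4881 -0.2263  0.0428] [-0.4  0.   7.7]
0.042 [ 0.4882 -0.2263  0.0423] [-1.1  1.1  8.8]
end [ 0.4882 -0.2263  0.0423] [-1.7  0.7  8.8]
30.5333
red 0.6 [247. 176. 268. 195.] [256.4 185.6] [ 0.4867 -0.2264  0.048 ]
31.2333 [-1.01208187  0.63585653  0.38554415]
```

View pics/scene1.png

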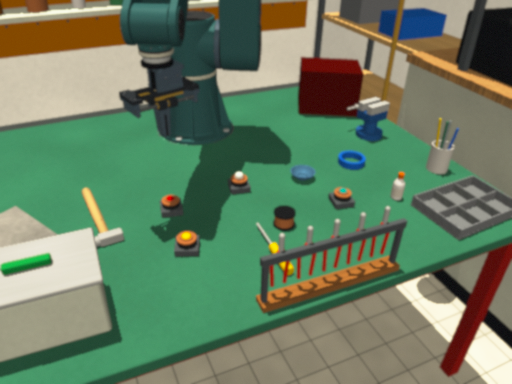

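The turquoise (342,190), yellow (186,238) and red (171,202) stones now sit low in their settings. White (239,176) stays raised, and every block and tool is where it started.

```bash
python3 -c "
from cell import *
print(close_job())"
```

```text
the job is handed in; nothing more can be done
None
```

I pressed the turquoise, yellow and red stones home in that order with at most about 10 N measured, saw no contact with the white brooch or anything else, and handed the job in just after 31 s; no verdict came back.

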